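# Make up the kit tray for one ukulele

## Task

Make up the kit tray for the next ukulele: put the finished neck block (with the dovetail groove), the finished end block, the finished bridge (with the bone saddle) and the round tin of tuners each into the pocket cut for it, lying flat on the pocket's floor with the same side up as now. The two plain sawn blanks are not machined yet: leave them where they lie. Set the parts down, do not drop them.

Things in the scene. Friction and masses are not known exactly. Their poses are not given: they have to be found in the camera images.
- neck_block: Finished neck block, mahogany, 64 x 48 x 28 mm, about 45 g, lying flat with its dovetail groove up: a groove open at the top and both ends, running the full 64 mm length, 15 mm deep, narrowing from about 21 to 13 mm at the top. Origin: centre of the underside; x along the 64 mm length, y across the 48 mm width (solid outer sides: grip here), z up.
- end_block: Finished end block, mahogany, 70 x 32 x 16 mm, about 22 g, lying flat, with an 11 mm end-pin hole right through its middle, vertical. Origin: centre of the underside; x along the 70 mm length, y across the 32 mm width, z up.
- bridge: Finished ukulele bridge, dark rosewood, 96 mm long: a middle 58 x 24 mm and 11 mm high, and at each end a low rounded wing 16 mm wide and 5 mm high; a white bone saddle, 46 x 3 mm, stands 3.5 mm above the middle. About 22 g, lying flat. Origin: centre of the underside; x along its length, y across the 24 mm width, z up.
- tuner_tin: Round closed metal tin of tuners, 52 mm in diameter over the lid, 25 mm high, about 75 g, standing on its base, lid up. Origin: centre of the base, z up.
- insert_neck_block: Insert fixed in the kit tray, 120 x 78 x 12 mm, grey over a pale base, with a pale-floored pocket 6 mm deep in its middle, a rectangle of 76 x 60 mm, for the neck block. Origin: centre of the underside, 6 mm above the bench; pocket floor +6, top +12 mm; x along the 120 mm side and pocket length. The four lie 2 x 2, shuffled, 122 mm apart in x, 80 mm in y; the tray rim is 3 mm higher.
- insert_end_block: Insert fixed in the kit tray, 120 x 78 x 12 mm, grey over a pale base, with a pale-floored pocket 6 mm deep in its middle, a rectangle of 82 x 44 mm, for the end block. Origin: centre of the underside, 6 mm above the bench; pocket floor +6, top +12 mm; x along the 120 mm side and pocket length. The four lie 2 x 2, shuffled, 122 mm apart in x, 80 mm in y; the tray rim is 3 mm higher.
- insert_bridge: Insert fixed in the kit tray, 120 x 78 x 12 mm, grey over a pale base, with a pale-floored pocket 6 mm deep in its middle, a long rectangle of 108 x 36 mm, for the bridge. Origin: centre of the underside, 6 mm above the bench; pocket floor +6, top +12 mm; x along the 120 mm side and pocket length. The four lie 2 x 2, shuffled, 122 mm apart in x, 80 mm in y; the tray rim is 3 mm higher.
- insert_tin: Insert fixed in the kit tray, 120 x 78 x 12 mm, grey over a pale base, with a pale-floored pocket 6 mm deep in its middle, a round one of 64 mm diameter, for the tin. Origin: centre of the underside, 6 mm above the bench; pocket floor +6, top +12 mm; x along the 120 mm side and pocket length. The four lie 2 x 2, shuffled, 122 mm apart in x, 80 mm in y; the tray rim is 3 mm higher.
- neck_blank: Look-alike, stays: sawn mahogany blank for a neck block, the same outside 64 x 48 x 28 mm but plain and solid, with no groove. Origin: centre of the underside; x along the 64 mm length, z up.
- bridge_blank: Look-alike, stays: sawn rosewood blank for a bridge, a plain straight bar 102 x 28 x 12 mm with no wings, no saddle. Origin: centre of the underside; x along its length, z up.
Not all that is in view belongs to the job. Several things have the shape of the tuner_tin; the one meant has the colours described above. What is shaped like the bridge but green or purple is not meant.

How it is judged:
At the end, for the whole second after the job is handed in: Each kit part lies released and at rest in its own pocket: centre within 12 mm of its insert's, underside on the pocket floor (under 8.5 mm above the insert's underside), same side up within 0.1 rad. Both blanks lie flat and still within 30 mm of where they were (horizontal distance between neck_block and insert_neck_block below 0.012 m and z of neck_block in the frame of insert_neck_block below 0.0085 m and angle between each of neck_block, end_block, bridge, tuner_tin, neck_blank, bridge_blank's own z axis and vertical below 0.1 rad and linear speed of each of neck_block, end_block, bridge, tuner_tin, neck_blank, bridge_blank below 0.02 m/s and contact force between each of neck_block, end_block, bridge, tuner_tin and the fingers below 0.1 N and horizontal distance between end_block and insert_end_block below 0.012 m and z of end_block in the frame of insert_end_block below 0.0085 m and horizontal distance between bridge and insert_bridge below 0.012 m and z of bridge in the frame of insert_bridge below 0.0085 m and horizontal distance between tuner_tin and insert_tin below 0.012 m and z of tuner_tin in the frame of insert_tin below 0.0085 m and distance of each of neck_blank, bridge_blank from where it was at the start of the episode below 0.03 m); the robot touches nothing.
It fails at once if a sawn blank is moved more than 30 mm from where it lies (distance of any of neck_blank, bridge_blank from where it was at the start of the episode above 0.03 m).
It fails at once if a kit part is dropped, flicked or thrown (faster than 0.8 m/s outside the fingers, a fall of more than about 3 cm) ((linear speed of neck_block above 0.8 m/s and contact force between neck_block and the fingers below 0.05 N) or (linear speed of end_block above 0.8 m/s and contact force between end_block and the fingers below 0.05 N) or (linear speed of bridge above 0.8 m/s and contact force between bridge and the fingers below 0.05 N) or (linear speed of tuner_tin above 0.8 m/s and contact force between tuner_tin and the fingers below 0.05 N)).
It also fails if it takes over 102 s, if anything falls off the work surface, if the arm or the gripper's body presses on something with over 40 N, if the wrist force passes 120 N, or if a joint passes its speed limit or range.

## Robot

A 7-joint arm with a two-finger parallel gripper is mounted at the origin on the work surface. World frame = base frame: x ahead of the robot, y to its left, z up, the work surface at z = 0. Lengths are in m, angles in rad, forces in N, time in s.
With the tool pointing down it reaches from about 0.4 to 0.925 m from the base axis. Payload 5.6 kg.
Tool frame: the origin (TCP) lies midway between the tips of the shut fingers; the grasp point (between the pads) lies 19 mm behind it (ctrl.grasp_offset is the distance from the TCP to the grasp point, in m); z points along the fingers, y is the line along which they close (so a half turn about z gives the same grasp; the last joint's range is limited). The gripper opens to 85 mm and grips with 20 to 120 N. Pads are 22 mm wide; open, the fingers measure 114 mm over their backs; the gripper's body (76 mm by 85 mm) begins 54 mm behind the grasp point. The pads swing forward as they close: fully open they stand 13 mm farther back than shut.
Start: joints at [-1.254, 0.468, -0.012, 1.603, 0.006, 1.071, -0.056], TCP at [0.229, 0.608, 0.194] pointing down, gripper open.
Joint ranges: [-2.53, 2.53], [-0.31, 2.02], [-1.57, 1.55], [0.28, 2.44], [-1.29, 4.43], [0.15, 1.84], [-2.92, 2.92]. Speed limits (rad/s): [2.57, 2.57, 3.14, 3.14, 3.14, 3.14, 3.14].

## Interface

Orientations are given as a unit quaternion [w, x, y, z].
In Python, from cell import ctrl, grab_frame gives the robot as it stands.
- The arm moves only by the tool drive_tool, never from a script. Its argument "rows" is a list of rows, each an object with "translation": the shift along the tool's x, y, z as a fraction of full scale, a list of three; "rot": the turn, a rotation vector about the tool's x, y, z as a fraction of full scale, a list of three; "jaw": the opening, from -1 (shut) to 1 (fully open). A call has 1 to 20 rows; each row shifts and turns the commanded pose from where the row before left it, along the tool's axes as they then stand; what a row does not reach is not made up. Full scale, the value 1, is 30 mm for a shift and 90 degrees for a turn. A row lasts 1/8 s, in which the tool goes at most 62.5 mm and 10.7 degrees, less where a joint would pass 70% of its speed; a pose out of reach is approached as far as the arm can. A call with a number of a shift or a turn outside -1 to 1 is refused whole. A call with a gripper value outside its range is refused whole. The fingers move at their own pace and stop on an object; "squeeze" is the grip in N (left out, the last holds). Time passes only in rows, so rows that do not move let the fingers close. It gives the time, the measured TCP pose, the force, the opening and the grip force at its end, in the units of the state.
- ctrl.get_state(): the state, without advancing time (a new reading comes with each control period).
- grab_frame(name): name is "scene" or "top" or "wrist"; returns a dict with "color" (400x640x3 uint8, red, green, blue), "mtx" (3x3 intrinsics, pixels), "k1" (the pictures are not rectified: a ray, as slopes to the right and down, at radius r is drawn at 1 + k1 r^2 times it, then the intrinsics apply), "R" (3x3) and "t" (3): a world point X has camera coordinates R X + t; the wrist camera has in their place "T_tool_cam" (4x4, takes a point from camera to tool coordinates, whose origin is the TCP and whose axes are the flange's). Camera axes: x right, y down, z forward; pixel columns grow to the right and rows downward; lengths in m; the calibration is good to about 2 mm. A picture is of the moment at which its call begins: read the wrist's pose just before it. There is no depth.
- ctrl.sign_off(): hands the job in; it is judged then, once.
The state is a dict: "time_s": time; "joints": joint angles; "dq": joint speeds; "effort": joint torques, N m; "tool_pos": TCP position; "orientation": TCP orientation; "force": force on the tool from outside, world axes, zero at the start; "torque": the same for the moment, N m; "opening": finger opening in m; "finger_force": force on a finger pad.
Only numpy, scipy, OpenCV 4.12 (cv2) and the standard library are available. Lean on these libraries where they do the work, as an engineer would, in place of code of your own. Each camera call takes 0.05 s, during which the arm holds its last target. There are 200 camera calls.

## Working session

There is one attempt and no reset: what is moved stays moved. The work goes in short steps, Python scripts to look and compute and a tool call to move; the robot and the scene stay as the last step left them, time stands still between calls to the robot, and variables do not carry over. Pictures are saved under pics/ and viewed, at most 14 in all, crops included, and the job is handed in when it is done.

Besides the shell and the picture viewer there is one more tool, called as name([rows], argument=value, ...), one row to a line, values as JSON. drive_tool: Moves the arm, as the interface text tells. Its arguments: {"type":"object","properties":{"rows":{"type":"array","items":{"type":"object","properties":{"translation":{"type":"array","items":{"type":"number","minimum":-1,"maximum":1}},"rot":{"type":"array","items":{"type":"number","minimum":-1,"maximum":1}},"jaw":{"type":"number"}}}},"squeeze":{"type":"number"}},"required":["rows"]}

```bash
ls; mkdir -p pics
python3 - <<'E'
from cell import ctrl, grab_frame
import cv2,numpy as np
s=ctrl.get_state();print(s)
print(ctrl.grasp_offset)
for n in("scene","top","wrist"):
    f=grab_frame(n);cv2.imwrite(f"pics/{n}0.png",f["color"][:,:,::-1]);
    np.savez(f"{n}0.npz",**f)
    print(n,{k:np.round(v,4).tolist() for k,v in f.items() if k!="color"})
E
```

```text
pics
{'time_s': 0.0, 'joints': array([-1.25401041,  0.46840635, -0.01160535,  1.60361434,  0.00601605,
        1.07140932, -0.05629849]), 'dq': array([-0.00102566,  0.00108473, -0.0010932 ,  0.00060578, -0.00085043,
       -0.00104774,  0.00145983]), 'effort': array([-9.80331024e-04, -5.32394135e+01,  2.06499919e-02, -2.51306069e+01,
        1.13084036e-02,  7.75645603e-03,  1.43971977e-05]), 'tool_pos': array([0.22869984, 0.60777046, 0.19302331]), 'orientation': array([-9.28710352e-05,  1.78950041e-01,  9.83857749e-01, -8.96743597e-04]), 'force': array([-0.81688347, -0.36253308,  0.4360393 ]), 'torque': array([-0.01271431, -0.02940456,  0.0201598 ]), 'finger_force': 0.0, 'opening': 0.08523184601451023}
0.0187
scene {'mtx': [[434.8321, 0.0, 317.5022], [0.0, 434.8321, 201.1029], [0.0, 0.0, 1.0]], 'k1': -0.058, 'R': [[-0.2759, 0.9611, -0.0126], [0.7932, 0.2203, -0.5677], [-0.5429, -0.1667, -0.8231]], 't': [0.0191, -0.376, 1.5883]}
top {'mtx': [[512.9951, 0.0, 313.7722], [0.0, 512.9951, 197.2196], [0.0, 0.0, 1.0]], 'k1': -0.0291, 'R': [[-0.006, -0.9999, -0.0155], [-0.9962, 0.0073, -0.0863], [0.0864, 0.0149, -0.9961]], 't': [0.1486, 0.4593, 1.2188]}
wrist {'mtx': [[304.8217, 0.0, 317.6238], [0.0, 304.8217, 201.4534], [0.0, 0.0, 1.0]], 'k1': -0.0101, 'T_tool_cam': [[0.0005, -0.9478, -0.3189, 0.0817], [1.0, 0.0002, 0.0012, -0.001], [-0.001, -0.3189, 0.9478, -0.1797], [0.0, 0.0, 0.0, 1.0]]}
```

View pics/top0.png

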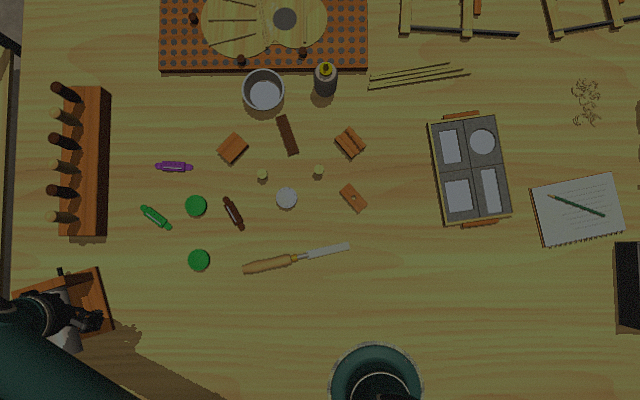

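View pics/scene0.png

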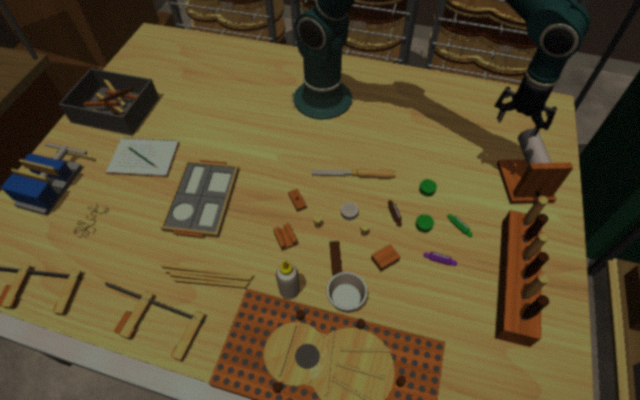

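The top view shows the grooved neck block at (350,143), end block (353,198), winged bridge (233,213), tin (287,198) and tray (470,170). The blanks are at (233,148) and (288,134). The tray pockets are TL end block, TR round, BL neck block and BR bridge.

```bash
cat > h.py <<'E'
import numpy as np,cv2
def load(n): return dict(np.load(n))
def ray(f,px,z,R=None,t=None):
    p=np.atleast_2d(np.array(px,float)); K=f["mtx"];k=float(f["k1"])
    d=cv2.undistortPoints(p[:,None],K,np.array([k,0,0,0,0.]))[:,0]
    R=f["R"] if R is None else R; t=f["t"] if t is None else t
    D=np.c_[d,np.ones(len(d))]@R; C=-R.T@t
    return C+D*((z-C[2])/D[:,2])[:,None]
E
python3 - <<'E'
from h import *
f=load("top0.npz");print("cam",-f["R"].T@f["t"])
im=f["color"][:,:,::-1]
g=np.clip(im.astype(float)*1.6,0,255).astype('uint8')
a=cv2.resize(g[90:250,200:390],None,fx=4,fy=3.75,interpolation=cv2.INTER_CUBIC)
a=cv2.resize(g[90:240,200:390],None,fx=4,fy=4,interpolation=cv2.INTER_CUBIC)
b=cv2.resize(g[100:240,420:520],None,fx=4,fy=4,interpolation=cv2.INTER_CUBIC)
cv2.imwrite("pics/ca.png",a);cv2.imwrite("pics/cb.png",b)
E
```

```text
cam [0.35308623 0.12699315 1.25601416]
```

View pics/ca.png

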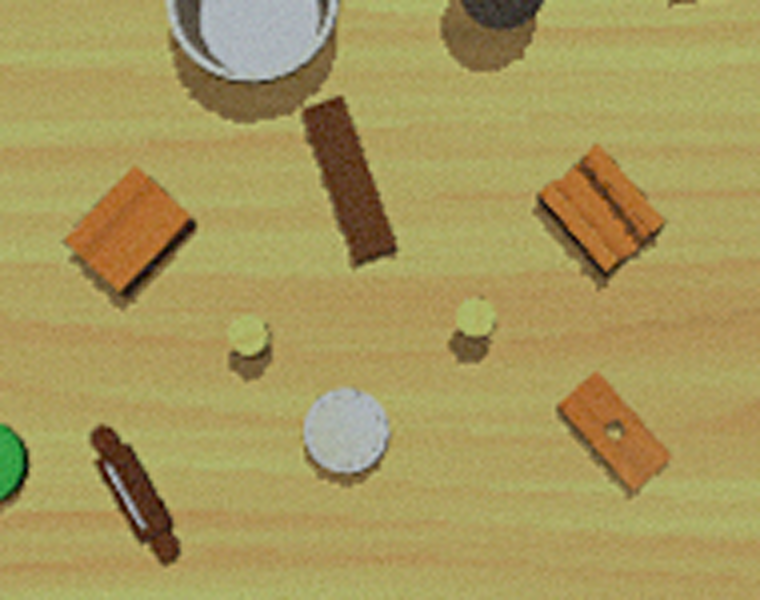

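View pics/cb.png

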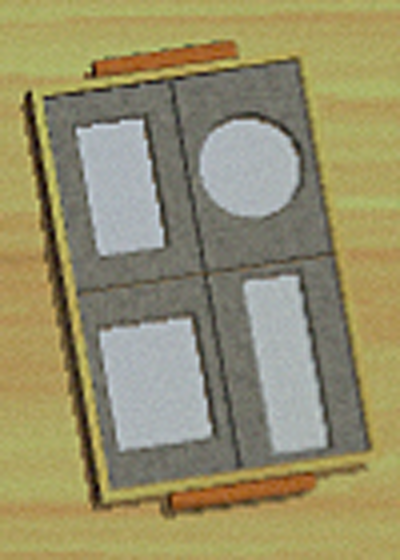

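The crops show the groove, end-pin hole, saddle and pale tin clearly. The tray's grey corners in crop pixels are about (42,98), (300,57), (372,450) and (105,490).

Run:
```python
from h import *
f=load("top0.npz");im=f["color"]
hsv=cv2.cvtColor(cv2.GaussianBlur(im,(3,3),0),cv2.COLOR_RGB2HSV)
def blob(x,y,r,test):
    m=np.zeros(im.shape[:2],np.uint8)
    m[y-r:y+r,x-r:x+r]=test(hsv)[y-r:y+r,x-r:x+r]
    n,l,st,c=cv2.connectedComponentsWithStats(m)
    i=1+np.argmax(st[1:,4]);cs,_=cv2.findContours((l==i).astype('uint8'),0,cv2.CHAIN_APPROX_NONE)
    return max(cs,key=len)[:,0]
for n,(x,y) in dict(neck=(350,143),end=(353,198),bridge=(233,213),tin=(287,198),nblank=(233,148),bblank=(288,134),board=(400,150)).items():
    print(n,hsv[y-2:y+3:2,x-2:x+3:2].reshape(-1,3)[:5].tolist())
def rep(n,c,z):
    w=ray(f,c,z)[:,:2].astype(np.float32);r=cv2.minAreaRect(w*1000)
    (cx,cy),(a,b),an=r
    if a<b: an+=90;a,b=b,a
    print(n,np.round([cx,cy,a,b,an],1))
brown=lambda h:(h[...,0]<=13)|(h[...,0]>170)
dark=lambda h:h[...,2]<75
pale=lambda h:(h[...,1]<60)&(h[...,2]>80)
grey=lambda h:(h[...,1]<75)
rep("neck",blob(350,143,22,brown),.028)
rep("end",blob(353,198,22,brown),.016)
rep("bridge",blob(233,213,24,brown),.008)
rep("tin",blob(287,198,20,pale),.025)
rep("nblank",blob(233,148,22,brown),.028)
rep("bblank",blob(288,134,26,brown),.012)
for n,p in dict(e=(449,147),t=(482,142),n=(458,196),b=(490,190)).items(): rep("pk "+n,blob(*p,26 if n!='t' else 18,pale),.012)
rep("tray grey",blob(470,169,60,grey),.018)
for n,z,o,pts in [("neck",.028,(200,90),[(598,145),(664,222),(612,275),(540,196)]),("end",.016,(200,90),[(597,372),(669,455),(633,494),(558,410)]),
 ("bridge",.008,(200,90),[(100,428),(170,562)]),("tin",.025,(200,90),[(347,431)]),("nblank",.028,(200,90),[(135,167),(195,220),(123,292),(65,240)]),
 ("bblank",.012,(200,90),[(342,97),(396,252),(356,266),(304,110)]),("tray",.018,(420,100),[(42,98),(300,57),(372,450),(105,490)]),("cork",.03,(200,90),[(248,336),(476,318)])]:
    w=ray(f,np.array(pts)/4.+o-.375,z)[:,:2]*1000;print(n,w.mean(0).round(1),w.round(0).tolist())
```

```text
neck [[15, 183, 110], [15, 182, 112], [14, 182, 80], [15, 185, 110], [15, 184, 111]]
end [[16, 164, 87], [20, 128, 72], [17, 151, 81], [18, 154, 98], [24, 119, 105]]
bridge [[10, 112, 57], [10, 172, 49], [11, 173, 53], [17, 23, 77], [11, 151, 54]]
tin [[60, 11, 111], [68, 9, 112], [83, 9, 112], [50, 14, 113], [70, 7, 111]]
nblank [[15, 189, 108], [14, 190, 110], [15, 190, 110], [14, 186, 111], [14, 184, 111]]
bblank [[13, 154, 58], [13, 162, 60], [13, 179, 60], [15, 163, 58], [13, 155, 61]]
board [[26, 112, 109], [26, 111, 108], [26, 110, 109], [26, 115, 109], [26, 113, 108]]
neck [609.4  60.2   7.4   2.4 179.3]
end [475.3  75.7   4.9   2.4 179.4]
bridge [423.9 342.8  87.4  20.   30.5]
tin [461.  211.2  50.8  48.4  89.6]
nblank [582.2 311.8  12.1   5.2 135.2]
bblank [616.6 211.1  97.6  23.2  19.7]
pk e [ 583.4 -187.7   81.6   42.4    8.3]
pk t [ 594.1 -266.7   61.4   60.    88.1]
pk n [ 462.8 -205.1   76.    58.5    7.7]
pk b [ 474.  -284.7  107.9   35.8    8.2]
tray grey [ 529.9 -236.5  241.7  158.2    8.3]
neck [593.4  55.6] [[633.0, 58.0], [585.0, 19.0], [553.0, 51.0], [602.0, 94.0]]
end [458.6  50.1] [[496.0, 60.0], [445.0, 17.0], [421.0, 39.0], [473.0, 84.0]]
bridge [423.3 342.5] [[464.0, 364.0], [382.0, 321.0]]
tin [460.  211.5] [[460.0, 212.0]]
nblank [583.6 343.6] [[622.0, 341.0], [589.0, 304.0], [545.0, 347.0], [578.0, 383.0]]
bblank [615.7 210.7] [[668.0, 215.0], [571.0, 182.0], [563.0, 207.0], [661.0, 239.0]]
tray [ 529.9 -236.6] [[638.0, -141.0], [663.0, -300.0], [421.0, -334.0], [398.0, -172.0]]
cork [522.5 202.1] [[518.0, 271.0], [527.0, 133.0]]
```

```bash
cat > plan.py <<'E'
import sys,numpy as np
from cell import ctrl
# target x y z (mm), tool-y angle (deg): translation in tool axes first, then turn
x,y,z,a=map(float,sys.argv[1:5]); s=ctrl.get_state()
w,i,j,k=s["orientation"]
X=np.array([1-2*(j*j+k*k),2*(i*j+w*k),2*(i*k-w*j)]);Y=np.array([2*(i*j-w*k),1-2*(i*i+k*k),2*(j*k+w*i)]);Z=np.cross(X,Y)
R=np.c_[X,Y,Z];d=R.T@(np.array([x,y,z])-s["tool_pos"]*1000)
cur=np.degrees(np.arctan2(Y[1],Y[0]));t=(a-cur+180)%360-180
print("pos",(s["tool_pos"]*1000).round(1),"ytool",round(cur,1),"q7",s["joints"][6].round(2),"t",round(s["time_s"],1),"Zaxis",Z.round(3))
n=int(np.ceil(np.abs(d).max()/29));m=int(np.ceil(abs(t)/10.5))
print("total tool mm",d.round(1),"rows",n,(d/30/max(n,1)).round(3),"| turn",round(t,1),"rows",m,"rotz",round(-t/90/max(m,1),4))
E
python3 plan.py 423.5 342.5 120 118
python3 - <<'E'
from h import *
f=load("top0.npz");im=f["color"]
hsv=cv2.cvtColor(cv2.GaussianBlur(im,(3,3),0),cv2.COLOR_RGB2HSV)
for n,x,y,r,z in(("neck",350,143,22,.028),("end",353,198,22,.016),("bridge",233,213,24,.008)):
    m=(hsv[...,0]<=19)&(hsv[...,1]>(135)) ; 
    if n=="bridge": m=(hsv[...,2]<75)|((hsv[...,1]<90))
    q=np.zeros(im.shape[:2],np.uint8);q[y-r:y+r,x-r:x+r]=m[y-r:y+r,x-r:x+r]
    q=cv2.morphologyEx(q,cv2.MORPH_CLOSE,np.ones((3,3),np.uint8))
    N,l,st,_=cv2.connectedComponentsWithStats(q);i=1+np.argmax(st[1:,4])
    p=np.argwhere(l==i)[:,::-1];w=ray(f,p,z)[:,:2]*1000
    e,v=np.linalg.eigh(np.cov(w.T));(c,sz,a)=cv2.minAreaRect(w.astype(np.float32))
    print(n,w.mean(0).round(1),"pca",np.degrees(np.arctan(v[1,1]/v[0,1])).round(1),np.round(c,1),np.round(sz,1),round(a,1))
E
```

```text
pos [228.8 607.9 193.3] ytool 69.4 q7 -0.06 t 0.1 Zaxis [-0.    -0.001 -1.   ]
total tool mm [-275.7 -179.7   73.5] rows 10 [-0.919 -0.599  0.245] | turn 48.6 rows 5 rotz -0.108
neck [592.   57.1] pca 33.2 [591.4  58.8] [65.6 55.5] 40.5
end [459.5  50.5] pca 41.0 [459.4  50.7] [70.4 34.4] 40.4
bridge [423.8 342.4] pca 30.0 [423.7 342.2] [92.5 23.9] 30.1
```

drive_tool([
  {"translation": [-0.919,-0.599,0.245],"rot": [0,0,0],"jaw": 1},
  {"translation": [-0.919,-0.599,0.245],"rot": [0,0,0],"jaw": 1},
  {"translation": [-0.919,-0.599,0.245],"rot": [0,0,0],"jaw": 1},
  {"translation": [-0.919,-0.599,0.245],"rot": [0,0,0],"jaw": 1},
  {"translation": [-0.919,-0.599,0.245],"rot": [0,0,0],"jaw": 1},
  {"translation": [-0.919,-0.599,0.245],"rot": [0,0,0],"jaw": 1},
  {"translation": [-0.919,-0.599,0.245],"rot": [0,0,0],"jaw": 1},
  {"translation": [-0.919,-0.599,0.245],"rot": [0,0,0],"jaw": 1},
  {"translation": [-0.919,-0.599,0.245],"rot": [0,0,0],"jaw": 1},
  {"translation": [-0.919,-0.599,0.245],"rot": [0,0,0],"jaw": 1},
  {"translation": [0,0,0],"rot": [0,0,-0.1125],"jaw": 1},
  {"translation": [0,0,0],"rot": [0,0,-0.1125],"jaw": 1},
  {"translation": [0,0,0],"rot": [0,0,-0.1125],"jaw": 1},
  {"translation": [0,0,0],"rot": [0,0,-0.1125],"jaw": 1},
  {"translation": [0,0,0],"rot": [0,0,-0.1125],"jaw": 1},
  {"translation": [0,0,0],"rot": [0,0,0],"jaw": 1},
], squeeze=40)

```text
time_s: 2.15
tool_pos: [0.4236, 0.3429, 0.1203]
orientation: [-0.0, -0.258, 0.966, 0.0]
force: [0.4, 1.1, 0.2]
opening: 0.0853
finger_force: 0.0
```

```bash
python3 plan.py 423.7 342.4 4 120
cat > wr.py <<'E'
import sys
from h import *
from cell import ctrl,grab_frame
from scipy.spatial.transform import Rotation as Ro
def wrist(name):
    s=ctrl.get_state();f=grab_frame("wrist")
    T=np.eye(4);q=s["orientation"];T[:3,:3]=Ro.from_quat([*q[1:],q[0]]).as_matrix();T[:3,3]=s["tool_pos"]
    W=np.linalg.inv(T@f["T_tool_cam"]);f["R"]=W[:3,:3];f["t"]=W[:3,3]
    np.savez(name+".npz",**f)
    cv2.imwrite(f"pics/{name}.png",np.clip(f["color"][:,:,::-1]*1.5,0,255).astype('uint8'))
    return f
if __name__=="__main__": wrist(sys.argv[1])
E
python3 wr.py w1
```

```text
pos [423.6 342.9 120.3] ytool 119.9 q7 1.3 t 2.1 Zaxis [-0.001 -0.    -1.   ]
total tool mm [ 1.000e-01 -5.000e-01  1.163e+02] rows 5 [ 0.    -0.003  0.775] | turn 0.1 rows 1 rotz -0.0013
```

View pics/w1.png

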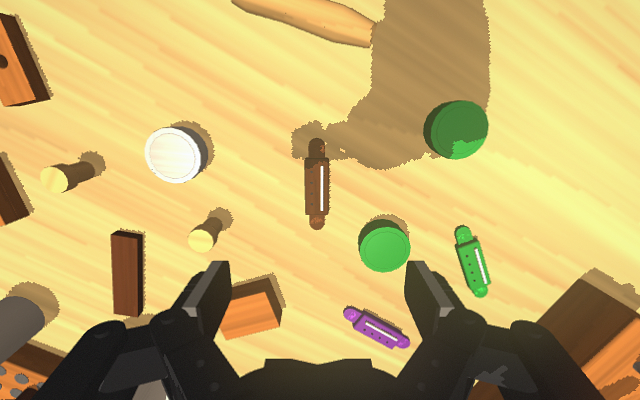

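The bridge appears upright between the finger lines, with wing ends at about (317,140) and (316,229). It is well aligned with the gripper.

Run:
```python
from h import *
f=load("w1.npz")
w=ray(f,[(317,139),(316.5,229)],.004)*1e3;print(w.round(1).tolist(),w.mean(0).round(1),np.degrees(np.arctan2(*(w[0]-w[1])[1::-1])))
w=ray(f,[(305,158),(329,158),(305,214),(329,214)],.011)*1e3;print(w.mean(0).round(1))
w=ray(f,[(174.5,153)],.025)*1e3;print("tin",w.round(1))
```

```text
[[384.3, 318.9, 4.0], [466.0, 365.2, 4.0]] [425.1 342.    4. ] -150.44545836125118
[423.9 341.6  11. ]
tin [[457.1 211.9  25. ]]
```

drive_tool([
  {"translation": [0.006,-0.005,0.775],"rot": [0,0,0],"jaw": 1},
  {"translation": [0.006,-0.005,0.775],"rot": [0,0,0],"jaw": 1},
  {"translation": [0.006,-0.005,0.775],"rot": [0,0,0],"jaw": 1},
  {"translation": [0.006,-0.005,0.775],"rot": [0,0,0],"jaw": 1},
  {"translation": [0.006,-0.005,0.775],"rot": [0,0,0],"jaw": 1},
  {"translation": [0,0,0],"rot": [0,0,0],"jaw": -1},
  {"translation": [0,0,0],"rot": [0,0,0],"jaw": -1},
  {"translation": [0,0,0],"rot": [0,0,0],"jaw": -1},
  {"translation": [0,0,0],"rot": [0,0,0],"jaw": -1},
  {"translation": [0,0,0],"rot": [0,0,0],"jaw": -1},
  {"translation": [0,0,0],"rot": [0,0,0],"jaw": -1},
  {"translation": [0,0,0],"rot": [0,0,0],"jaw": -1},
  {"translation": [0,0,0],"rot": [0,0,0],"jaw": -1},
], squeeze=40)

```text
time_s: 3.82
tool_pos: [0.4233, 0.342, 0.0042]
orientation: [-0.0, -0.259, 0.966, -0.0]
force: [-0.1, 0.0, 0.2]
opening: -0.0003
finger_force: 0.0
```

```bash
python3 wr.py w2
```

```text
(no output)
```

View pics/w2.png

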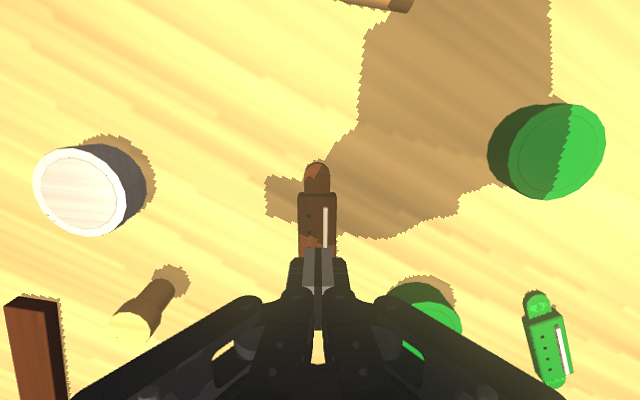

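Run:
```python
from h import *
f=load("w2.npz")
for z in(.004,.011): print(z,(ray(f,[(317,162),(317,192),(290,258),(176+150,208),(325,248)],z)*1e3).round(1).tolist())
im=cv2.imread("pics/w2.png")[140:380,240:400];cv2.imwrite("pics/w2c.png",cv2.resize(im,None,fx=2.5,fy=2.5,interpolation=cv2.INTER_CUBIC))
from cell import ctrl;s=ctrl.get_state();print(s["opening"],s["finger_force"],s["force"])
```

```text
0.004 [[383.3, 317.5, 4.0], [399.5, 326.9, 4.0], [448.2, 334.3, 4.0], [405.8, 337.0, 4.0], [430.2, 350.7, 4.0]]
0.011 [[382.1, 316.9, 11.0], [397.7, 325.8, 11.0], [444.4, 332.9, 11.0], [403.7, 335.6, 11.0], [427.1, 348.7, 11.0]]
0.0001994232289261584 0.0 [-0.5751013  -0.34867653 -0.00925794]
```

View pics/w2c.png

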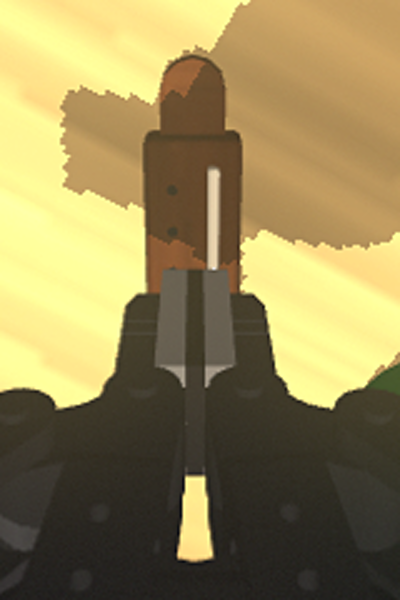

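The crop shows the shut fingers apparently standing on top of the bridge, which has not moved. I'll check where the tips should project in the picture.

Run:
```python
from h import *
f=load("w2.npz");T=np.linalg.inv(f["T_tool_cam"])
for p in [(11,0,0),(11,0,-5),(11,0,-10),(11,0,-15),(11,0,-30),(11,12,-10),(-11,0,0)]:
    c=T[:3,:3]@(np.array(p)/1e3)+T[:3,3];u=f["mtx"]@(c/c[2]);print(p,u[:2].round(0))
```

```text
(11, 0, 0) [319. 218.]
(11, 0, -5) [319. 221.]
(11, 0, -10) [319. 224.]
(11, 0, -15) [319. 227.]
(11, 0, -30) [319. 239.]
(11, 12, -10) [339. 224.]
(-11, 0, 0) [319. 249.]
```

Run:
```python
from h import *
from cell import grab_frame,ctrl
f=grab_frame("scene");np.savez("scene2.npz",**f)
P=ctrl.get_state()["tool_pos"]
for d in(0,.02,.04,.06):
    c=f["R"]@(P+[0,0,d])+f["t"];r2=(c[0]**2+c[1]**2)/c[2]**2;u=f["mtx"]@np.append(c[:2]/c[2]*(1+f["k1"]*r2),1);print(d,u[:2].round(1))
u=u[:2].astype(int);x,y=u
im=np.clip(f["color"][y-35:y+40,x-50:x+50,::-1]*1.5,0,255).astype('uint8');print("origin",x-50,y-35)
cv2.imwrite("pics/s2c.png",cv2.resize(im,None,fx=7,fy=7,interpolation=cv2.INTER_CUBIC))
```

```text
0 [394.7 212. ]
0.02 [395.6 208.3]
0.04 [396.5 204.5]
0.06 [397.5 200.6]
origin 347 165
```

View pics/s2c.png

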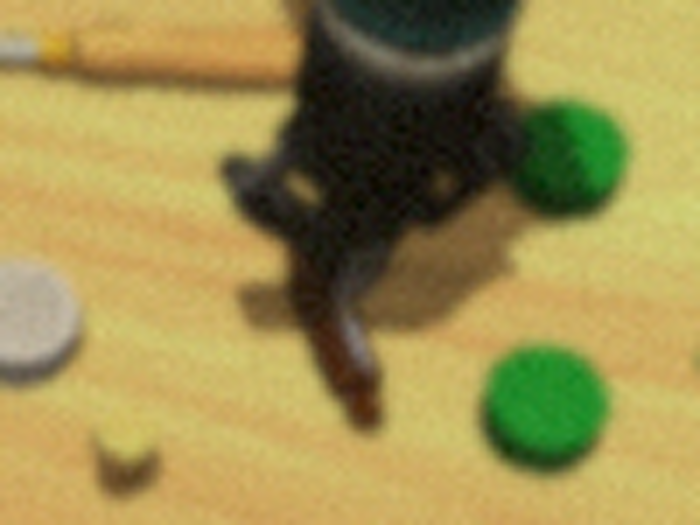

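The scene crop shows the fingertips ending well above the reported TCP, at about crop (345,300). The TCP itself projects to (334,329). I'll probe this in small, safe steps.

drive_tool([
  {"jaw": 1},
  {"jaw": 1},
  {"jaw": 1},
  {"jaw": 1},
  {"translation": [0,0,0.17],"rot": [0,0,0],"jaw": 1},
  {"translation": [0,0,0.16],"rot": [0,0,0],"jaw": 1},
  {"jaw": -1},
  {"jaw": -1},
  {"jaw": -1},
  {"jaw": -1},
  {"jaw": -1},
  {"jaw": -1},
  {"jaw": -1},
], squeeze=25)

```text
validation failed for argument at $.ro...
```

drive_tool([
  {"translation": [0,0,0],"rot": [0,0,0],"jaw": 1},
  {"translation": [0,0,0],"rot": [0,0,0],"jaw": 1},
  {"translation": [0,0,0],"rot": [0,0,0],"jaw": 1},
  {"translation": [0,0,0],"rot": [0,0,0],"jaw": 1},
  {"translation": [0,0,0.17],"rot": [0,0,0],"jaw": 1},
  {"translation": [0,0,0.16],"rot": [0,0,0],"jaw": 1},
  {"translation": [0,0,0],"rot": [0,0,0],"jaw": -1},
  {"translation": [0,0,0],"rot": [0,0,0],"jaw": -1},
  {"translation": [0,0,0],"rot": [0,0,0],"jaw": -1},
  {"translation": [0,0,0],"rot": [0,0,0],"jaw": -1},
  {"translation": [0,0,0],"rot": [0,0,0],"jaw": -1},
  {"translation": [0,0,0],"rot": [0,0,0],"jaw": -1},
], squeeze=25)

```text
time_s: 5.42
tool_pos: [0.4233, 0.3421, -0.0056]
orientation: [0.0, -0.259, 0.966, 0.0]
force: [-0.2, -0.8, -0.2]
opening: 0.0003
finger_force: 0.0
```

drive_tool([
  {"translation": [0,0,0],"rot": [0,0,0],"jaw": 1},
  {"translation": [0,0,0],"rot": [0,0,0],"jaw": 1},
  {"translation": [0,0,0],"rot": [0,0,0],"jaw": 1},
  {"translation": [0,0,0],"rot": [0,0,0],"jaw": 1},
  {"translation": [0,0,0.17],"rot": [0,0,0],"jaw": 1},
  {"translation": [0,0,0.16],"rot": [0,0,0],"jaw": 1},
  {"translation": [0,0,0],"rot": [0,0,0],"jaw": -1},
  {"translation": [0,0,0],"rot": [0,0,0],"jaw": -1},
  {"translation": [0,0,0],"rot": [0,0,0],"jaw": -1},
  {"translation": [0,0,0],"rot": [0,0,0],"jaw": -1},
  {"translation": [0,0,0],"rot": [0,0,0],"jaw": -1},
  {"translation": [0,0,0],"rot": [0,0,0],"jaw": -1},
])

```text
time_s: 6.92
tool_pos: [0.4233, 0.342, -0.0155]
orientation: [0.0, -0.259, 0.966, 0.0]
force: [-0.3, 0.8, -0.1]
opening: 0.0001
finger_force: 0.0
```

```bash
python3 wr.py w3
python3 - <<'E'
from h import *
im=cv2.imread("pics/w3.png");cv2.imwrite("pics/w3c.png",cv2.resize(im[130:330,220:420],None,fx=3,fy=3,interpolation=cv2.INTER_CUBIC))
E
```

```text
(no output)
```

View pics/w3c.png

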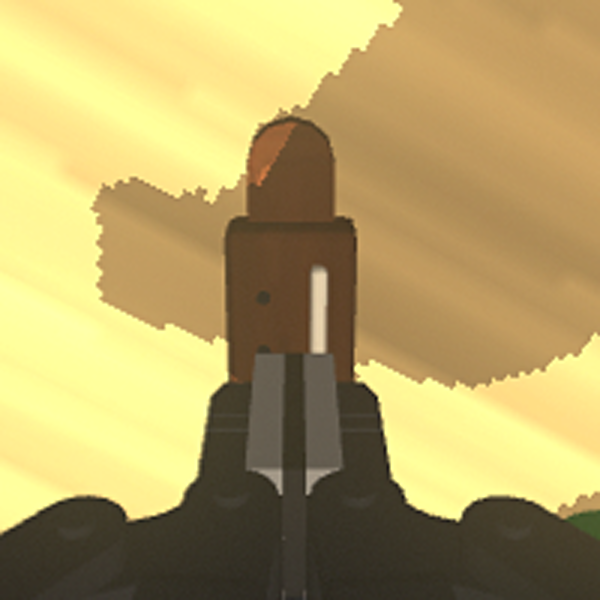

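drive_tool([
  {"translation": [0,0,0],"rot": [0,0,0],"jaw": 1},
  {"translation": [0,0,0],"rot": [0,0,0],"jaw": 1},
  {"translation": [0,0,0],"rot": [0,0,0],"jaw": 1},
  {"translation": [0,0,0],"rot": [0,0,0],"jaw": 1},
  {"translation": [0,0,0.17],"rot": [0,0,0],"jaw": 1},
  {"translation": [0,0,0.16],"rot": [0,0,0],"jaw": 1},
  {"translation": [0,0,0],"rot": [0,0,0],"jaw": -1},
  {"translation": [0,0,0],"rot": [0,0,0],"jaw": -1},
  {"translation": [0,0,0],"rot": [0,0,0],"jaw": -1},
  {"translation": [0,0,0],"rot": [0,0,0],"jaw": -1},
  {"translation": [0,0,0],"rot": [0,0,0],"jaw": -1},
  {"translation": [0,0,0],"rot": [0,0,0],"jaw": -1},
])

```text
time_s: 8.48
tool_pos: [0.4234, 0.3421, -0.0253]
orientation: [0.0, -0.259, 0.966, 0.0]
force: [0.4, 0.4, 1.2]
opening: 0.0015
finger_force: 24.5
```

drive_tool([
  {"translation": [0,0,0],"rot": [0,0,0],"jaw": 1},
  {"translation": [0,0,0],"rot": [0,0,0],"jaw": 1},
  {"translation": [0,0,0],"rot": [0,0,0],"jaw": 1},
  {"translation": [0,0,0],"rot": [0,0,0],"jaw": 1},
  {"translation": [0,0,0.14],"rot": [0,0,0],"jaw": 1},
  {"translation": [0,0,0.13],"rot": [0,0,0],"jaw": 1},
  {"translation": [0,0,0],"rot": [0,0,0],"jaw": -1},
  {"translation": [0,0,0],"rot": [0,0,0],"jaw": -1},
  {"translation": [0,0,0],"rot": [0,0,0],"jaw": -1},
  {"translation": [0,0,0],"rot": [0,0,0],"jaw": -1},
  {"translation": [0,0,0],"rot": [0,0,0],"jaw": -1},
  {"translation": [0,0,0],"rot": [0,0,0],"jaw": -1},
], squeeze=40)

```text
time_s: 9.98
tool_pos: [0.4236, 0.3422, -0.0332]
orientation: [0.0, -0.259, 0.966, 0.0]
force: [0.1, -1.0, 3.3]
opening: 0.0228
finger_force: 39.6
```

```bash
python3 wr.py w4
python3 - <<'E'
from h import *
im=cv2.imread("pics/w4.png");cv2.imwrite("pics/w4c.png",cv2.resize(im[130:330,220:420],None,fx=3,fy=3,interpolation=cv2.INTER_CUBIC))
E
```

```text
(no output)
```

View pics/w4c.png

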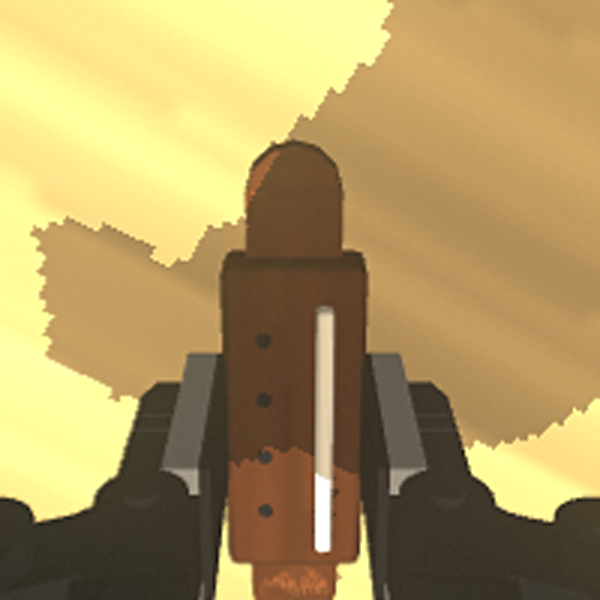

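The bridge is gripped squarely mid-length.

```bash
python3 - <<'E'
from h import *
f=load("w4.npz")
for px,z,L in(((317.7,176.7),.003,48),((317.7,215),.011,29),((317,317),.011,-29)):
    w=ray(f,[px],z)[0]*1e3; print(w.round(1),"centre est",(w[:2]+L*np.array([np.cos(np.radians(30)),np.sin(np.radians(30))])).round(1))
E
python3 plan.py 475.2 -284.7 60 98.1
```

```text
[383.3 318.    3. ] centre est [424.9 342. ]
[397.8 326.4  11. ] centre est [422.9 340.9]
[449.  355.6  11. ] centre est [423.9 341.1]
pos [423.5 342.2 -33.3] ytool 120.0 q7 1.26 t 10.0 Zaxis [ 0.001  0.    -1.   ]
total tool mm [ 268.7 -568.7  -93.5] rows 20 [ 0.448 -0.948 -0.156] | turn -21.9 rows 3 rotz 0.0811
```

drive_tool([
  {"translation": [0,0,-0.4],"rot": [0,0,0],"jaw": -1},
  {"translation": [0,0,-0.9],"rot": [0,0,0],"jaw": -1},
  {"translation": [0,0,-0.9],"rot": [0,0,0],"jaw": -1},
  {"translation": [0,0,-0.92],"rot": [0,0,0],"jaw": -1},
  {"translation": [0,0,0],"rot": [0,0,0],"jaw": -1},
])

```text
time_s: 10.65
tool_pos: [0.4245, 0.3431, 0.0625]
orientation: [0.002, -0.259, 0.966, 0.001]
force: [-0.1, -0.9, -0.2]
opening: 0.0221
finger_force: 39.2
```

drive_tool([
  {"translation": [0.448,-0.948,0],"rot": [0,0,0],"jaw": -1},
  {"translation": [0.448,-0.948,0],"rot": [0,0,0],"jaw": -1},
  {"translation": [0.448,-0.948,0],"rot": [0,0,0],"jaw": -1},
  {"translation": [0.448,-0.948,0],"rot": [0,0,0],"jaw": -1},
  {"translation": [0.448,-0.948,0],"rot": [0,0,0],"jaw": -1},
  {"translation": [0.448,-0.948,0],"rot": [0,0,0],"jaw": -1},
  {"translation": [0.448,-0.948,0],"rot": [0,0,0],"jaw": -1},
  {"translation": [0.448,-0.948,0],"rot": [0,0,0],"jaw": -1},
  {"translation": [0.448,-0.948,0],"rot": [0,0,0],"jaw": -1},
  {"translation": [0.448,-0.948,0],"rot": [0,0,0],"jaw": -1},
  {"translation": [0.448,-0.948,0],"rot": [0,0,0],"jaw": -1},
  {"translation": [0.448,-0.948,0],"rot": [0,0,0],"jaw": -1},
  {"translation": [0.448,-0.948,0],"rot": [0,0,0],"jaw": -1},
  {"translation": [0.448,-0.948,0],"rot": [0,0,0],"jaw": -1},
  {"translation": [0.448,-0.948,0],"rot": [0,0,0],"jaw": -1},
  {"translation": [0.448,-0.948,0],"rot": [0,0,0],"jaw": -1},
  {"translation": [0.448,-0.948,0],"rot": [0,0,0],"jaw": -1},
  {"translation": [0.448,-0.948,0],"rot": [0,0,0],"jaw": -1},
  {"translation": [0.448,-0.948,0],"rot": [0,0,0],"jaw": -1},
  {"translation": [0.448,-0.948,0],"rot": [0,0,0],"jaw": -1},
])

```text
time_s: 13.15
tool_pos: [0.4741, -0.2856, 0.0591]
orientation: [-0.001, -0.259, 0.966, 0.001]
force: [0.6, -0.6, -0.0]
opening: 0.0224
finger_force: 39.3
```

drive_tool([
  {"translation": [0,0,0],"rot": [0,0,0.0811],"jaw": -1},
  {"translation": [0,0,0],"rot": [0,0,0.0811],"jaw": -1},
  {"translation": [0,0,0],"rot": [0,0,0.0811],"jaw": -1},
  {"translation": [0,0,0],"rot": [0,0,0],"jaw": -1},
])

```text
time_s: 13.65
tool_pos: [0.4742, -0.2846, 0.0592]
orientation: [-0.001, -0.072, 0.997, 0.0]
force: [-0.3, -0.0, -0.4]
opening: 0.0229
finger_force: 39.3
```

```bash
python3 plan.py 475.2 -284.7 -15 98.1; python3 wr.py w5
python3 - <<'E'
from h import *
f=load("w5.npz");im=f["color"];hsv=cv2.cvtColor(im,cv2.COLOR_RGB2HSV)
for n,p in dict(e=(584.8,-188.3,12),t=(596,-267.5,12),n=(464,-205.5,12),b=(475.2,-284.7,12)).items():
    c=f["R"]@(np.array(p)/1e3)+f["t"];u=f["mtx"]@(c/c[2]);print(n,u[:2].round(0))
E
```

```text
pos [ 474.2 -284.6   59.2] ytool 98.2 q7 2.26 t 13.7 Zaxis [-0.002  0.    -1.   ]
total tool mm [-1.1 -0.3 74.2] rows 3 [-0.012 -0.003  0.824] | turn -0.1 rows 1 rotz 0.0011
e [405. 334.]
t [318. 334.]
n [419. 210.]
b [318. 210.]
```

View pics/w5.png

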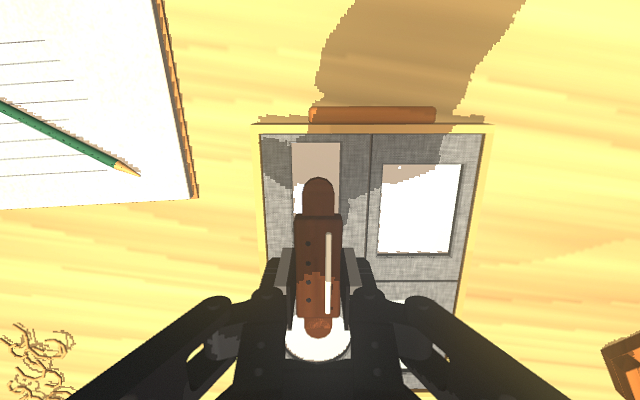

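The pocket lies directly below the bridge. The neck pocket centre is seen at about (417,210) against a predicted (419,210), so the tray pose is good.

drive_tool([
  {"translation": [-0.012,0,0.8],"rot": [0,0,0],"jaw": -1},
  {"translation": [-0.012,0,0.8],"rot": [0,0,0],"jaw": -1},
  {"translation": [-0.012,0,0.5],"rot": [0,0,0],"jaw": -1},
  {"translation": [0,0,0.3],"rot": [0,0,0],"jaw": -1},
  {"translation": [0,0,0.1],"rot": [0,0,0],"jaw": -1},
  {"translation": [0,0,0.1],"rot": [0,0,0],"jaw": -1},
  {"translation": [0,0,0],"rot": [0,0,0],"jaw": -1},
])

```text
time_s: 14.58
tool_pos: [0.4762, -0.2849, -0.0177]
orientation: [0.0, -0.071, 0.997, -0.0]
force: [0.5, -0.4, -0.2]
opening: 0.0228
finger_force: 39.3
```

drive_tool([
  {"translation": [0,0,0.03],"rot": [0,0,0],"jaw": -1},
  {"translation": [0,0,0.03],"rot": [0,0,0],"jaw": -1},
  {"translation": [0,0,0],"rot": [0,0,0],"jaw": -1},
])

```text
time_s: 14.95
tool_pos: [0.4763, -0.285, -0.0192]
orientation: [0.0, -0.071, 0.997, -0.0]
force: [-1.0, -0.0, 4.2]
opening: 0.0224
finger_force: 41.6
```

drive_tool([
  {"translation": [0,0,0],"rot": [0,0,0],"jaw": -0.3},
  {"translation": [0,0,0],"rot": [0,0,0],"jaw": 0},
  {"translation": [0,0,0],"rot": [0,0,0],"jaw": 0.2},
  {"translation": [0,0,0],"rot": [0,0,0],"jaw": 0.2},
  {"translation": [0,0,-0.5],"rot": [0,0,0],"jaw": 0.2},
  {"translation": [0,0,-0.9],"rot": [0,0,0],"jaw": 0.2},
  {"translation": [0,0,-0.9],"rot": [0,0,0],"jaw": 1},
  {"translation": [0,0,-0.4],"rot": [0,0,0],"jaw": 1},
  {"translation": [0,0,0],"rot": [0,0,0],"jaw": 1},
])

```text
time_s: 16.08
tool_pos: [0.4767, -0.2852, 0.0623]
orientation: [0.001, -0.071, 0.997, -0.001]
force: [-0.6, 0.1, 1.0]
opening: 0.0858
finger_force: 0.0
```

```bash
python3 wr.py w6; python3 plan.py 458.8 51 60 130.6;  python3 - <<'E'
from h import *
f=load("w6.npz")
im=cv2.imread("pics/w6.png");cv2.imwrite("pics/w6c.png",cv2.resize(im[120:370,200:500],None,fx=2,fy=2))
E
```

```text
pos [ 476.  -284.7   61.4] ytool 98.1 q7 2.26 t 16.1 Zaxis [ 0. -0. -1.]
total tool mm [-30.4 334.8   1.3] rows 12 [-0.084  0.93   0.004] | turn 32.5 rows 4 rotz -0.0902
```

View pics/w6c.png

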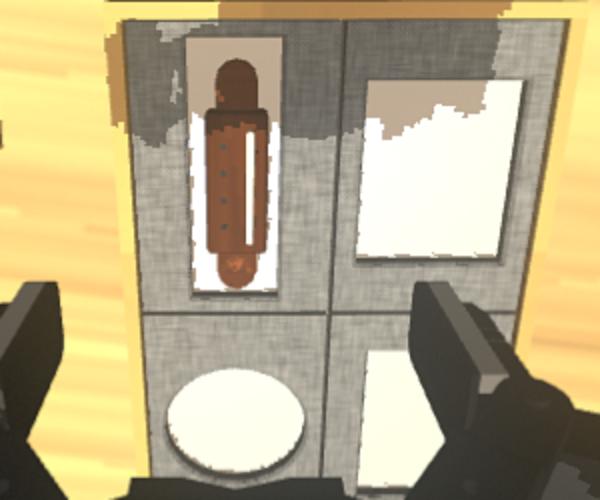

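The bridge lies flat inside its pocket at crop (235,170). Next is the end block.

drive_tool([
  {"translation": [-0.084,0.93,0],"rot": [0,0,0],"jaw": 1},
  {"translation": [-0.084,0.93,0],"rot": [0,0,0],"jaw": 1},
  {"translation": [-0.084,0.93,0],"rot": [0,0,0],"jaw": 1},
  {"translation": [-0.084,0.93,0],"rot": [0,0,0],"jaw": 1},
  {"translation": [-0.084,0.93,0],"rot": [0,0,0],"jaw": 1},
  {"translation": [-0.084,0.93,0],"rot": [0,0,0],"jaw": 1},
  {"translation": [-0.084,0.93,0],"rot": [0,0,0],"jaw": 1},
  {"translation": [-0.084,0.93,0],"rot": [0,0,0],"jaw": 1},
  {"translation": [-0.084,0.93,0],"rot": [0,0,0],"jaw": 1},
  {"translation": [-0.084,0.93,0],"rot": [0,0,0],"jaw": 1},
  {"translation": [-0.084,0.93,0],"rot": [0,0,0],"jaw": 1},
  {"translation": [-0.084,0.93,0],"rot": [0,0,0],"jaw": 1},
  {"translation": [0,0,0],"rot": [0,0,-0.0902],"jaw": 1},
  {"translation": [0,0,0],"rot": [0,0,-0.0902],"jaw": 1},
  {"translation": [0,0,0],"rot": [0,0,-0.0902],"jaw": 1},
  {"translation": [0,0,0],"rot": [0,0,-0.0902],"jaw": 1},
  {"translation": [0,0,0],"rot": [0,0,0],"jaw": 1},
])

```text
time_s: 18.25
tool_pos: [0.4579, 0.0507, 0.0603]
orientation: [-0.001, -0.346, 0.938, 0.0]
force: [0.1, -0.1, -1.1]
opening: 0.0852
finger_force: 0.0
```

```bash
python3 - <<'E'
from wr import *
f=wrist("w7");im=f["color"]
hsv=cv2.cvtColor(cv2.GaussianBlur(im,(3,3),0),cv2.COLOR_RGB2HSV)
p0=np.array([.459,.0506,.016])
c=f["R"]@p0+f["t"];u=(f["mtx"]@(c/c[2]))[:2];print("pred",u.round(0))
m=((hsv[...,0]<=17)&(hsv[...,1]>120)).astype('uint8');x,y=u.astype(int)
q=np.zeros_like(m);q[max(y-60,0):y+60,x-60:x+60]=m[max(y-60,0):y+60,x-60:x+60]
N,l,st,_=cv2.connectedComponentsWithStats(q);i=1+np.argmax(st[1:,4])
w=ray(f,np.argwhere(l==i)[:,::-1],.016)[:,:2]*1e3
print(st[i],cv2.minAreaRect(w.astype(np.float32)),w.mean(0))
E
python3 plan.py 459 50.7 -29.5 130.6
```

```text
pred [317. 211.]
[ 291  163   45   88 3624] ((459.4383239746094, 46.83707809448242), (72.33575439453125, 33.05674362182617), 40.72703552246094) [458.17917823  45.82344774]
pos [458.   50.7  60.4] ytool 130.4 q7 2.04 t 18.3 Zaxis [-0.002 -0.    -1.   ]
total tool mm [-0.9 -0.7 89.9] rows 4 [-0.007 -0.006  0.75 ] | turn 0.2 rows 1 rotz -0.002
```

drive_tool([
  {"translation": [0,-0.02,0.75],"rot": [0,0,0],"jaw": 1},
  {"translation": [0.02,-0.02,0.75],"rot": [0,0,0],"jaw": 1},
  {"translation": [0.01,-0.02,0.75],"rot": [0,0,0],"jaw": 1},
  {"translation": [0,-0.02,0.75],"rot": [0,0,0],"jaw": 1},
  {"translation": [0,0,0],"rot": [0,0,0],"jaw": 0},
  {"translation": [0,0,0],"rot": [0,0,0],"jaw": -1},
  {"translation": [0,0,0],"rot": [0,0,0],"jaw": -1},
  {"translation": [0,0,0],"rot": [0,0,0],"jaw": -1},
  {"translation": [0,0,0],"rot": [0,0,0],"jaw": -1},
  {"translation": [0,0,0],"rot": [0,0,0],"jaw": -1},
  {"translation": [0,0,0],"rot": [0,0,0],"jaw": -1},
], squeeze=40)

```text
time_s: 19.68
tool_pos: [0.4604, 0.0487, -0.0277]
orientation: [0.001, -0.347, 0.938, -0.0]
force: [-1.6, -0.0, 6.8]
opening: 0.0307
finger_force: 40.0
```

```bash
cat > seen.py <<'E'
import sys
from wr import *
# measure brown part held/seen: name, top z (mm)
f=wrist(sys.argv[1]);z=float(sys.argv[2])/1e3;im=f["color"];hsv=cv2.cvtColor(cv2.GaussianBlur(im,(3,3),0),cv2.COLOR_RGB2HSV)
P=ctrl.get_state()["tool_pos"];c=f["R"]@np.array([P[0],P[1],z])+f["t"];x,y=(f["mtx"]@(c/c[2]))[:2].astype(int)
m=((hsv[...,0]<=17)&(hsv[...,1]>120)&(hsv[...,2]>35)).astype('uint8');q=np.zeros_like(m);r=int(sys.argv[3])
q[max(y-r,0):y+r,x-r:x+r]=m[max(y-r,0):y+r,x-r:x+r];q=cv2.morphologyEx(q,cv2.MORPH_CLOSE,np.ones((5,5),np.uint8))
N,l,st,_=cv2.connectedComponentsWithStats(q);i=1+np.argmax(st[1:,4])
w=ray(f,np.argwhere(l==i)[:,::-1],z)[:,:2]*1e3
print("blob",st[i],"tcp",(P*1e3).round(1),[np.round(v,1) for v in cv2.minAreaRect(w.astype(np.float32))])
E
python3 seen.py w8 16 90; python3 plan.py 584.8 -188.3 40 98.1
```

```text
blob [ 282  195   76  132 8829] tcp [460.4  48.6 -27.7] [array([458.4,  47. ]), array([75.3, 39.3]), np.float64(40.6)]
pos [460.4  48.6 -27.7] ytool 130.6 q7 2.02 t 19.7 Zaxis [ 0.002  0.    -1.   ]
total tool mm [  59.4 -261.   -67.6] rows 9 [ 0.22  -0.967 -0.25 ] | turn -32.5 rows 4 rotz 0.0902
```

drive_tool([
  {"translation": [0,0,-0.4],"rot": [0,0,0],"jaw": -1},
  {"translation": [0,0,-0.9],"rot": [0,0,0],"jaw": -1},
  {"translation": [0,0,-0.95],"rot": [0,0,0],"jaw": -1},
  {"translation": [0.215,-0.97,0],"rot": [0,0,0],"jaw": -1},
  {"translation": [0.215,-0.97,0],"rot": [0,0,0],"jaw": -1},
  {"translation": [0.215,-0.97,0],"rot": [0,0,0],"jaw": -1},
  {"translation": [0.215,-0.97,0],"rot": [0,0,0],"jaw": -1},
  {"translation": [0.215,-0.97,0],"rot": [0,0,0],"jaw": -1},
  {"translation": [0.215,-0.97,0],"rot": [0,0,0],"jaw": -1},
  {"translation": [0.215,-0.97,0],"rot": [0,0,0],"jaw": -1},
  {"translation": [0.215,-0.97,0],"rot": [0,0,0],"jaw": -1},
  {"translation": [0.215,-0.97,0],"rot": [0,0,0],"jaw": -1},
  {"translation": [0,0,0],"rot": [0,0,0.0902],"jaw": -1},
  {"translation": [0,0,0],"rot": [0,0,0.0902],"jaw": -1},
  {"translation": [0,0,0],"rot": [0,0,0.0902],"jaw": -1},
  {"translation": [0,0,0],"rot": [0,0,0.0902],"jaw": -1},
  {"translation": [0,0,0],"rot": [0,0,0],"jaw": -1},
  {"translation": [0,0,0],"rot": [0,0,0],"jaw": -1},
])

```text
time_s: 21.98
tool_pos: [0.586, -0.1881, 0.0392]
orientation: [0.0, -0.072, 0.997, 0.0]
force: [-0.8, 0.4, 0.5]
opening: 0.0303
finger_force: 39.7
```

```bash
python3 plan.py 586.3 -188.1 -12.5 98.1;python3 seen.py w9 81 100
```

```text
pos [ 586.  -188.1   39.2] ytool 98.2 q7 2.03 t 22.0 Zaxis [ 0.  0. -1.]
total tool mm [-0.3 -0.1 51.7] rows 2 [-0.005 -0.001  0.861] | turn -0.1 rows 1 rotz 0.0017
blob [ 284  196   71  130 8101] tcp [ 585.9 -188.1   39.1] [array([ 584.9, -188.6]), array([75. , 37.7]), np.float64(8.2)]
```

Good: yaw 8.2° and the centre within 1 mm. Lowering.

drive_tool([
  {"translation": [0,0,0.8],"rot": [0,0,0],"jaw": -1},
  {"translation": [0,0,0.7],"rot": [0,0,0],"jaw": -1},
  {"translation": [0,0,0.15],"rot": [0,0,0],"jaw": -1},
  {"translation": [0,0,0.08],"rot": [0,0,0],"jaw": -1},
  {"translation": [0,0,0.05],"rot": [0,0,0],"jaw": -1},
  {"translation": [0,0,0.03],"rot": [0,0,0],"jaw": -1},
  {"translation": [0,0,0],"rot": [0,0,0],"jaw": -1},
])

```text
time_s: 22.9
tool_pos: [0.5861, -0.1883, -0.0152]
orientation: [0.0, -0.071, 0.997, -0.0]
force: [-0.4, -0.5, 0.0]
opening: 0.0307
finger_force: 39.7
```

drive_tool([
  {"translation": [0,0,0.03],"rot": [0,0,0],"jaw": -1},
  {"translation": [0,0,0],"rot": [0,0,0],"jaw": -0.15},
  {"translation": [0,0,0],"rot": [0,0,0],"jaw": 0.1},
  {"translation": [0,0,0],"rot": [0,0,0],"jaw": 0.35},
  {"translation": [0,0,0],"rot": [0,0,0],"jaw": 0.35},
  {"translation": [0,0,-0.5],"rot": [0,0,0],"jaw": 0.35},
  {"translation": [0,0,-0.9],"rot": [0,0,0],"jaw": 0.35},
  {"translation": [0,0,-0.9],"rot": [0,0,0],"jaw": 1},
  {"translation": [0,0,-0.2],"rot": [0,0,0],"jaw": 1},
  {"translation": [0,0,0],"rot": [0,0,0],"jaw": 1},
])

```text
time_s: 24.15
tool_pos: [0.586, -0.1882, 0.059]
orientation: [0.0, -0.071, 0.997, -0.0]
force: [-0.5, -0.1, -0.5]
opening: 0.085
finger_force: 0.0
```

```bash
python3 seen.py w10 28 90; python3 plan.py 592.5 57 60 130
```

```text
blob [ 296  167   44   92 3833] tcp [ 585.4 -188.    58.2] [array([ 585.4, -189. ]), array([72.2, 31.9]), np.float64(7.7)]
pos [ 585.4 -188.    58.2] ytool 98.1 q7 2.03 t 24.2 Zaxis [-0.001  0.    -1.   ]
total tool mm [-41.6 241.6  -1.8] rows 9 [-0.154  0.895 -0.007] | turn 31.9 rows 4 rotz -0.0886
```

End block placed at (585.4,-189), yaw 7.7°. Next is the neck block.

drive_tool([
  {"translation": [-0.154,0.895,0],"rot": [0,0,0],"jaw": 1},
  {"translation": [-0.154,0.895,0],"rot": [0,0,0],"jaw": 1},
  {"translation": [-0.154,0.895,0],"rot": [0,0,0],"jaw": 1},
  {"translation": [-0.154,0.895,0],"rot": [0,0,0],"jaw": 1},
  {"translation": [-0.154,0.895,0],"rot": [0,0,0],"jaw": 1},
  {"translation": [-0.154,0.895,0],"rot": [0,0,0],"jaw": 1},
  {"translation": [-0.154,0.895,0],"rot": [0,0,0],"jaw": 1},
  {"translation": [-0.154,0.895,0],"rot": [0,0,0],"jaw": 1},
  {"translation": [-0.154,0.895,0],"rot": [0,0,0],"jaw": 1},
  {"translation": [0,0,0],"rot": [0,0,-0.0886],"jaw": 1},
  {"translation": [0,0,0],"rot": [0,0,-0.0886],"jaw": 1},
  {"translation": [0,0,0],"rot": [0,0,-0.0886],"jaw": 1},
  {"translation": [0,0,0],"rot": [0,0,-0.0886],"jaw": 1},
  {"translation": [0,0,0],"rot": [0,0,0],"jaw": 1},
])

```text
time_s: 25.95
tool_pos: [0.5921, 0.0567, 0.0573]
orientation: [-0.001, -0.341, 0.94, 0.0]
force: [0.3, 0.5, -0.4]
opening: 0.0853
finger_force: 0.0
```

```bash
python3 seen.py w11 28 90; python3 plan.py 592.5 57 -25 130
```

```text
blob [ 279  169   69   89 5553] tcp [592.2  56.7  57.5] [array([593.3,  52.7]), array([69.2, 48.7]), np.float64(39.9)]
pos [592.2  56.7  57.5] ytool 129.8 q7 2.07 t 26.0 Zaxis [-0.002  0.    -1.   ]
total tool mm [-0.5 -0.  82.5] rows 3 [-0.006 -0.     0.917] | turn 0.2 rows 1 rotz -0.0018
```

drive_tool([
  {"translation": [0,-0.035,0.95],"rot": [0,0,0],"jaw": 1},
  {"translation": [0,-0.035,0.95],"rot": [0,0,0],"jaw": 1},
  {"translation": [0,0,0.6],"rot": [0,0,0],"jaw": 1},
  {"translation": [0,0,0.35],"rot": [0,0,0],"jaw": 1},
  {"translation": [0,0,0],"rot": [0,0,0],"jaw": 0.4},
  {"translation": [0,0,0],"rot": [0,0,0],"jaw": -1},
  {"translation": [0,0,0],"rot": [0,0,0],"jaw": -1},
  {"translation": [0,0,0],"rot": [0,0,0],"jaw": -1},
  {"translation": [0,0,0],"rot": [0,0,0],"jaw": -1},
  {"translation": [0,0,0],"rot": [0,0,0],"jaw": -1},
], squeeze=45)

```text
time_s: 27.25
tool_pos: [0.5953, 0.0554, -0.0258]
orientation: [0.001, -0.342, 0.94, -0.0]
force: [-1.1, 0.1, 6.4]
opening: 0.0467
finger_force: 48.2
```

```bash
python3 seen.py w12 28 100; python3 plan.py 465 -205.4 50 98.1
```

```text
blob [  264   200   113   135 12952] tcp [595.3  55.4 -25.8] [array([591.,  53.]), array([72.4, 53.2]), np.float64(40.0)]
pos [595.3  55.4 -25.8] ytool 130.0 q7 2.07 t 27.3 Zaxis [ 0.002  0.    -1.   ]
total tool mm [ 267.3 -116.2  -76.2] rows 10 [ 0.891 -0.387 -0.254] | turn -31.9 rows 4 rotz 0.0886
```

drive_tool([
  {"translation": [0,0,-0.6],"rot": [0,0,0],"jaw": -1},
  {"translation": [0,0,-0.95],"rot": [0,0,0],"jaw": -1},
  {"translation": [0,0,-0.95],"rot": [0,0,0],"jaw": -1},
  {"translation": [0.891,-0.387,0],"rot": [0,0,0],"jaw": -1},
  {"translation": [0.891,-0.387,0],"rot": [0,0,0],"jaw": -1},
  {"translation": [0.891,-0.387,0],"rot": [0,0,0],"jaw": -1},
  {"translation": [0.891,-0.387,0],"rot": [0,0,0],"jaw": -1},
  {"translation": [0.891,-0.387,0],"rot": [0,0,0],"jaw": -1},
  {"translation": [0.891,-0.387,0],"rot": [0,0,0],"jaw": -1},
  {"translation": [0.891,-0.387,0],"rot": [0,0,0],"jaw": -1},
  {"translation": [0.891,-0.387,0],"rot": [0,0,0],"jaw": -1},
  {"translation": [0.891,-0.387,0],"rot": [0,0,0],"jaw": -1},
  {"translation": [0.891,-0.387,0],"rot": [0,0,0],"jaw": -1},
  {"translation": [0,0,0],"rot": [0,0,0.0886],"jaw": -1},
  {"translation": [0,0,0],"rot": [0,0,0.0886],"jaw": -1},
  {"translation": [0,0,0],"rot": [0,0,0.0886],"jaw": -1},
  {"translation": [0,0,0],"rot": [0,0,0.0886],"jaw": -1},
  {"translation": [0,0,0],"rot": [0,0,0],"jaw": -1},
  {"translation": [0,0,0],"rot": [0,0,0],"jaw": -1},
])

```text
time_s: 29.68
tool_pos: [0.4644, -0.2054, 0.0485]
orientation: [0.0, -0.072, 0.997, -0.0]
force: [0.5, 0.4, 0.6]
opening: 0.0465
finger_force: 47.4
```

```bash
python3 plan.py 465 -205.4 -12.8 98.1;python3 seen.py w13 103 110
```

```text
pos [ 464.4 -205.4   48.5] ytool 98.3 q7 2.13 t 29.7 Zaxis [ 0.001 -0.    -1.   ]
total tool mm [-0.6 -0.1 61.3] rows 3 [-0.007 -0.001  0.681] | turn -0.2 rows 1 rotz 0.0017
blob [  266   201   114   165 14717] tcp [ 464.3 -205.4   48.4] [array([ 469.7, -202.7]), array([91.7, 53.3]), np.float64(8.9)]
```

drive_tool([
  {"translation": [-0.02,0,0.8],"rot": [0,0,0],"jaw": -1},
  {"translation": [0,0,0.8],"rot": [0,0,0],"jaw": -1},
  {"translation": [0,0,0.3],"rot": [0,0,0],"jaw": -1},
  {"translation": [0,0,0.1],"rot": [0,0,0],"jaw": -1},
  {"translation": [0,0,0.04],"rot": [0,0,0],"jaw": -1},
  {"translation": [0,0,0.03],"rot": [0,0,0],"jaw": -1},
  {"translation": [0,0,0],"rot": [0,0,0],"jaw": -1},
])

```text
time_s: 30.6
tool_pos: [0.4651, -0.2055, -0.0136]
orientation: [0.0, -0.071, 0.997, -0.0]
force: [-1.1, 0.0, -0.2]
opening: 0.047
finger_force: 47.4
```

Release gently (opening to about 64 mm), then lift.

drive_tool([
  {"translation": [0,0,0.015],"rot": [0,0,0],"jaw": -1},
  {"translation": [0,0,0],"rot": [0,0,0],"jaw": 0.2},
  {"translation": [0,0,0],"rot": [0,0,0],"jaw": 0.35},
  {"translation": [0,0,0],"rot": [0,0,0],"jaw": 0.5},
  {"translation": [0,0,0],"rot": [0,0,0],"jaw": 0.5},
  {"translation": [0,0,-0.5],"rot": [0,0,0],"jaw": 0.5},
  {"translation": [0,0,-0.9],"rot": [0,0,0],"jaw": 0.5},
  {"translation": [0,0,-0.9],"rot": [0,0,0],"jaw": 1},
  {"translation": [0,0,-0.3],"rot": [0,0,0],"jaw": 1},
  {"translation": [0,0,0],"rot": [0,0,0],"jaw": 1},
])

```text
time_s: 31.85
tool_pos: [0.4652, -0.2055, 0.0642]
orientation: [0.001, -0.071, 0.997, -0.0]
force: [-0.6, -0.4, -0.4]
opening: 0.0857
finger_force: 0.0
```

```bash
python3 seen.py w14 40 60; python3 plan.py 459 211.5 65 98.1
```

```text
blob [ 284  169   69   90 5632] tcp [ 464.6 -205.3   63.4] [array([ 462.6, -206.5]), array([68.3, 47.8]), np.float64(8.1)]
pos [ 464.6 -205.3   63.4] ytool 98.1 q7 2.12 t 31.9 Zaxis [-0.  0. -1.]
total tool mm [-53.3 413.4  -1.6] rows 15 [-0.118  0.919 -0.003] | turn -0.0 rows 1 rotz 0.0001
```

drive_tool([
  {"translation": [-0.118,0.919,0],"rot": [0,0,0],"jaw": 1},
  {"translation": [-0.118,0.919,0],"rot": [0,0,0],"jaw": 1},
  {"translation": [-0.118,0.919,0],"rot": [0,0,0],"jaw": 1},
  {"translation": [-0.118,0.919,0],"rot": [0,0,0],"jaw": 1},
  {"translation": [-0.118,0.919,0],"rot": [0,0,0],"jaw": 1},
  {"translation": [-0.118,0.919,0],"rot": [0,0,0],"jaw": 1},
  {"translation": [-0.118,0.919,0],"rot": [0,0,0],"jaw": 1},
  {"translation": [-0.118,0.919,0],"rot": [0,0,0],"jaw": 1},
  {"translation": [-0.118,0.919,0],"rot": [0,0,0],"jaw": 1},
  {"translation": [-0.118,0.919,0],"rot": [0,0,0],"jaw": 1},
  {"translation": [-0.118,0.919,0],"rot": [0,0,0],"jaw": 1},
  {"translation": [-0.118,0.919,0],"rot": [0,0,0],"jaw": 1},
  {"translation": [-0.118,0.919,0],"rot": [0,0,0],"jaw": 1},
  {"translation": [-0.118,0.919,0],"rot": [0,0,0],"jaw": 1},
  {"translation": [-0.118,0.919,0],"rot": [0,0,0],"jaw": 1},
  {"translation": [0,0,0],"rot": [0,0,0],"jaw": 1},
  {"translation": [0,0,0],"rot": [0,0,0],"jaw": 1},
])

```text
time_s: 34.02
tool_pos: [0.4584, 0.2104, 0.0626]
orientation: [-0.001, -0.07, 0.998, -0.001]
force: [0.1, -0.5, 0.9]
opening: 0.0854
finger_force: 0.0
```

```bash
python3 - <<'E'
from wr import *
f=wrist("w15");im=f["color"];hsv=cv2.cvtColor(cv2.GaussianBlur(im,(3,3),0),cv2.COLOR_RGB2HSV)
c=f["R"]@np.array([.459,.2115,.025])+f["t"];x,y=(f["mtx"]@(c/c[2]))[:2].astype(int);print(x,y,hsv[y,x])
m=((hsv[...,1]<50)&(hsv[...,2]>100)).astype('uint8');q=np.zeros_like(m);q[y-60:y+60,x-70:x+70]=m[y-60:y+60,x-70:x+70]
N,l,st,_=cv2.connectedComponentsWithStats(q);i=1+np.argmax(st[1:,4])
w=ray(f,np.argwhere(l==i)[:,::-1],.025)[:,:2]*1e3;print(st[i],cv2.minEnclosingCircle(w.astype(np.float32)),w.mean(0))
E
python3 plan.py 459 211.5 -28 98.1
```

```text
320 213 [ 34  13 159]
[ 286  184   66   62 3192] ((460.4056396484375, 210.3106231689453), 25.345552444458008) [459.87856172 210.17220432]
pos [458.6 210.1  62.8] ytool 98.0 q7 1.22 t 34.1 Zaxis [-0.001 -0.001 -1.   ]
total tool mm [-0.7  1.5 90.8] rows 4 [-0.006  0.012  0.756] | turn 0.1 rows 1 rotz -0.0007
```

drive_tool([
  {"translation": [-0.03,0,0.95],"rot": [0,0,0],"jaw": 1},
  {"translation": [-0.02,0,0.95],"rot": [0,0,0],"jaw": 1},
  {"translation": [0,0,0.8],"rot": [0,0,0],"jaw": 1},
  {"translation": [0,0,0.36],"rot": [0,0,0],"jaw": 1},
  {"translation": [0,0,0],"rot": [0,0,0],"jaw": 0.4},
  {"translation": [0,0,0],"rot": [0,0,0],"jaw": -1},
  {"translation": [0,0,0],"rot": [0,0,0],"jaw": -1},
  {"translation": [0,0,0],"rot": [0,0,0],"jaw": -1},
  {"translation": [0,0,0],"rot": [0,0,0],"jaw": -1},
  {"translation": [0,0,0],"rot": [0,0,0],"jaw": -1},
], squeeze=45)

```text
time_s: 35.33
tool_pos: [0.4613, 0.2119, -0.0271]
orientation: [0.001, -0.071, 0.998, 0.0]
force: [-2.3, -1.4, 6.6]
opening: 0.0489
finger_force: 46.4
```

```bash
python3 plan.py 596 -267.5 50 98
```

```text
pos [461.3 211.9 -27.1] ytool 98.1 q7 1.22 t 35.3 Zaxis [ 0.002  0.001 -1.   ]
total tool mm [ -66.  -493.5  -77.2] rows 18 [-0.122 -0.914 -0.143] | turn -0.1 rows 1 rotz 0.0011
```

drive_tool([
  {"translation": [0,0,-0.5],"rot": [0,0,0],"jaw": -1},
  {"translation": [0,0,-0.9],"rot": [0,0,0],"jaw": -1},
  {"translation": [0,0,-0.9],"rot": [0,0,0],"jaw": -1},
  {"translation": [0,0,-0.5],"rot": [0,0,0],"jaw": -1},
  {"translation": [0,0,0],"rot": [0,0,0],"jaw": -1},
])

```text
time_s: 35.95
tool_pos: [0.4613, 0.2122, 0.057]
orientation: [0.001, -0.071, 0.997, 0.001]
force: [0.1, 0.1, -1.3]
opening: 0.0489
finger_force: 46.7
```

drive_tool([
  {"translation": [-0.122,-0.914,0],"rot": [0,0,0],"jaw": -1},
  {"translation": [-0.122,-0.914,0],"rot": [0,0,0],"jaw": -1},
  {"translation": [-0.122,-0.914,0],"rot": [0,0,0],"jaw": -1},
  {"translation": [-0.122,-0.914,0],"rot": [0,0,0],"jaw": -1},
  {"translation": [-0.122,-0.914,0],"rot": [0,0,0],"jaw": -1},
  {"translation": [-0.122,-0.914,0],"rot": [0,0,0],"jaw": -1},
  {"translation": [-0.122,-0.914,0],"rot": [0,0,0],"jaw": -1},
  {"translation": [-0.122,-0.914,0],"rot": [0,0,0],"jaw": -1},
  {"translation": [-0.122,-0.914,0],"rot": [0,0,0],"jaw": -1},
  {"translation": [-0.122,-0.914,0],"rot": [0,0,0],"jaw": -1},
  {"translation": [-0.122,-0.914,0],"rot": [0,0,0],"jaw": -1},
  {"translation": [-0.122,-0.914,0],"rot": [0,0,0],"jaw": -1},
  {"translation": [-0.122,-0.914,0],"rot": [0,0,0],"jaw": -1},
  {"translation": [-0.122,-0.914,0],"rot": [0,0,0],"jaw": -1},
  {"translation": [-0.122,-0.914,0],"rot": [0,0,0],"jaw": -1},
  {"translation": [-0.122,-0.914,0],"rot": [0,0,0],"jaw": -1},
  {"translation": [-0.122,-0.914,0],"rot": [0,0,0],"jaw": -1},
  {"translation": [-0.122,-0.914,0],"rot": [0,0,0],"jaw": -1},
  {"translation": [0,0,0],"rot": [0,0,0],"jaw": -1},
  {"translation": [0,0,0],"rot": [0,0,0],"jaw": -1},
])

```text
time_s: 38.45
tool_pos: [0.5945, -0.2664, 0.0544]
orientation: [-0.001, -0.071, 0.997, 0.001]
force: [-0.8, 0.6, -1.0]
opening: 0.0488
finger_force: 46.8
```

```bash
python3 plan.py 596 -267.5 -14 98
```

```text
pos [ 594.5 -266.4   54.4] ytool 98.1 q7 2.13 t 38.5 Zaxis [-0.002  0.002 -1.   ]
total tool mm [-1.4 -1.4 68.4] rows 3 [-0.016 -0.016  0.76 ] | turn -0.1 rows 1 rotz 0.0015
```

drive_tool([
  {"translation": [-0.023,-0.023,0.8],"rot": [0,0,0],"jaw": -1},
  {"translation": [-0.023,-0.023,0.8],"rot": [0,0,0],"jaw": -1},
  {"translation": [0,0,0.5],"rot": [0,0,0],"jaw": -1},
  {"translation": [0,0,0.12],"rot": [0,0,0],"jaw": -1},
  {"translation": [0,0,0.06],"rot": [0,0,0],"jaw": -1},
  {"translation": [0,0,0],"rot": [0,0,0],"jaw": -1},
  {"translation": [0,0,0],"rot": [0,0,0],"jaw": -1},
])

```text
time_s: 39.33
tool_pos: [0.5974, -0.269, -0.0119]
orientation: [0.001, -0.071, 0.998, -0.0]
force: [-0.3, -0.2, -0.6]
opening: 0.0489
finger_force: 46.8
```

drive_tool([
  {"translation": [0.03,0.03,0.04],"rot": [0,0,0],"jaw": -1},
  {"translation": [0,0,0.03],"rot": [0,0,0],"jaw": -1},
  {"translation": [0,0,0.025],"rot": [0,0,0],"jaw": -1},
  {"translation": [0,0,0],"rot": [0,0,0],"jaw": -1},
])

```text
time_s: 39.83
tool_pos: [0.5958, -0.268, -0.015]
orientation: [-0.0, -0.071, 0.997, 0.0]
force: [-2.2, 1.8, 5.0]
opening: 0.0488
finger_force: 47.3
```

On the floor. Release and retreat.

drive_tool([
  {"translation": [0,0,0],"rot": [0,0,0],"jaw": 0.25},
  {"translation": [0,0,0],"rot": [0,0,0],"jaw": 0.4},
  {"translation": [0,0,0],"rot": [0,0,0],"jaw": 0.55},
  {"translation": [0,0,0],"rot": [0,0,0],"jaw": 0.55},
  {"translation": [0,0,-0.3],"rot": [0,0,0],"jaw": 0.55},
  {"translation": [0,0,-0.9],"rot": [0,0,0],"jaw": 0.55},
  {"translation": [0,0,-0.9],"rot": [0,0,0],"jaw": 0.55},
  {"translation": [0,0,-0.9],"rot": [0,0,0],"jaw": 0.55},
  {"translation": [0,0,-0.9],"rot": [0,0,0],"jaw": 0.55},
  {"translation": [0,0.9,-0.9],"rot": [0,0,0],"jaw": 0.55},
  {"translation": [0,0.9,-0.5],"rot": [0,0,0],"jaw": 0.55},
  {"translation": [0,0.9,0],"rot": [0,0,0],"jaw": 0.55},
  {"translation": [0,0.9,0],"rot": [0,0,0],"jaw": 0.55},
  {"translation": [0,0.9,0],"rot": [0,0,0],"jaw": 0.55},
  {"translation": [0,0.9,0],"rot": [0,0,0],"jaw": 0.55},
  {"translation": [0,0.9,0],"rot": [0,0,0],"jaw": 0.55},
  {"translation": [0,0.9,0],"rot": [0,0,0],"jaw": 0.55},
  {"translation": [0,0,0],"rot": [0,0,0],"jaw": 0.55},
  {"translation": [0,0,0],"rot": [0,0,0],"jaw": 0.55},
])

```text
time_s: 42.2
tool_pos: [0.5657, -0.0552, 0.1439]
orientation: [0.0, -0.07, 0.998, -0.0]
force: [1.1, 0.0, 0.9]
opening: 0.0662
finger_force: 0.0
```

Run:
```python
from h import *
from cell import grab_frame
f=grab_frame("top");g=np.clip(f["color"][100:250,200:530,::-1]*1.6,0,255).astype('uint8')
a=cv2.resize(g[:,215:320],None,fx=4,fy=4,interpolation=cv2.INTER_CUBIC);b=cv2.resize(g[:140,:90],None,fx=4,fy=4)
b=cv2.copyMakeBorder(b,0,a.shape[0]-b.shape[0],0,0,cv2.BORDER_CONSTANT)
cv2.imwrite("pics/fin.png",np.hstack([a,b]))
```

```text
(no output)
```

View pics/fin.png

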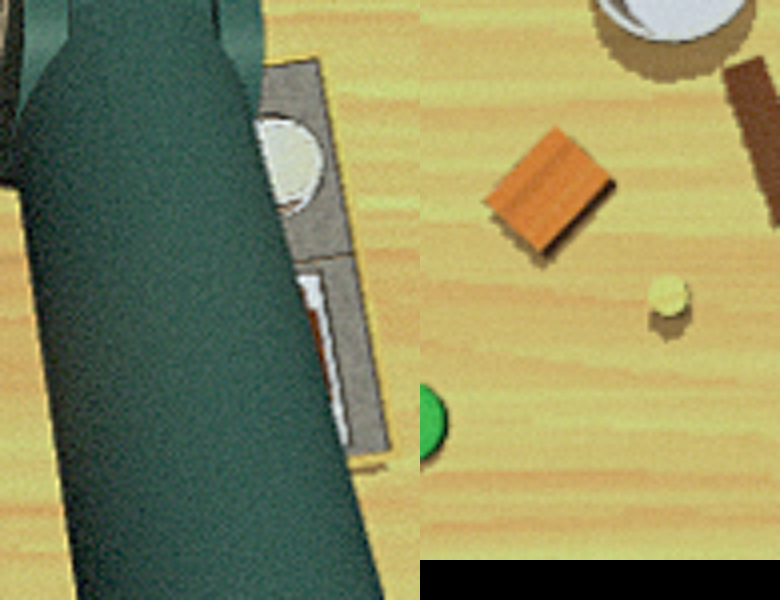

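The arm hides half the tray. The tin is visible in its pocket at (295,163), and the neck blank lies as before. I'll clear the arm and check numerically.

drive_tool([
  {"translation": [0,0.9,0],"rot": [0,0,0],"jaw": 0.55},
  {"translation": [0,0.9,0],"rot": [0,0,0],"jaw": 0.55},
  {"translation": [0,0.9,0],"rot": [0,0,0],"jaw": 0.55},
  {"translation": [0,0.9,0],"rot": [0,0,0],"jaw": 0.55},
  {"translation": [0,0.9,0],"rot": [0,0,0],"jaw": 0.55},
  {"translation": [0,0.9,0],"rot": [0,0,0],"jaw": 0.55},
  {"translation": [0,0.9,0],"rot": [0,0,0],"jaw": 0.55},
  {"translation": [0,0.9,0],"rot": [0,0,0],"jaw": 0.55},
  {"translation": [0,0,0],"rot": [0,0,0],"jaw": 0.55},
  {"translation": [0,0,0],"rot": [0,0,0],"jaw": 0.55},
])

```text
time_s: 43.5
tool_pos: [0.5355, 0.1578, 0.1434]
orientation: [0.0, -0.07, 0.998, -0.0]
force: [-0.3, -0.7, 0.3]
opening: 0.0661
finger_force: 0.0
```

Run:
```python
from h import *
from cell import grab_frame
f=grab_frame("top");hsv=cv2.cvtColor(cv2.GaussianBlur(f["color"],(3,3),0),cv2.COLOR_RGB2HSV)
H,S,V=[hsv[...,i].astype(int) for i in range(3)]
br=(H<=19)&(S>110)
def pr(n,m,p,z,r=26):
    c=f["R"]@(np.array([*p,z*1e3])/1e3)+f["t"];x,y=(f["mtx"]@(c/c[2]))[:2].astype(int)
    q=np.zeros(m.shape,np.uint8);q[y-r:y+r,x-r:x+r]=m[y-r:y+r,x-r:x+r];q=cv2.morphologyEx(q,cv2.MORPH_CLOSE,np.ones((3,3),np.uint8))
    N,l,st,_=cv2.connectedComponentsWithStats(q);i=1+np.argmax(st[1:,4]);w=ray(f,np.argwhere(l==i)[:,::-1],z)[:,:2]*1e3
    c,s,a=cv2.minAreaRect(w.astype(np.float32));print(n,"centre",np.round(c,1),"off",np.round(np.array(c)-p,1),np.round(s),round(a,1))
pr("end",br,(584.8,-188.3),.028);pr("neck",br,(464,-205.5),.040)
pr("bridge",(V<70)&(S>90),(475.2,-284.7),.02,22);pr("tin",(S<50)&(V>60)&(H>0),(596,-267.5),.037,16)
# tin rim ring colour vs floor: warm/greenish lid hue
pr("bblank",br,(615.7,210.7),.012)
```

```text
end centre [ 585.2 -185.1] off [0.4 3.2] [72. 35.] 7.6
neck centre [ 464.2 -200.7] off [0.2 4.8] [65. 54.] 8.8
bridge centre [ 475.4 -282.4] off [0.2 2.3] [89. 22.] 9.2
tin centre [ 600.2 -265.4] off [4.2 2.1] [75. 76.] 89.6
bblank centre [666.3 272.6] off [50.6 61.9] [20. 10.] 0.2
```

```bash
python3 -c "
from cell import ctrl;print(ctrl.sign_off())"
```

```text
the job is handed in; nothing more can be done
None
```

The job is handed in at about 43.5 s of the 102 s: the neck block, end block, bridge and tin were each set down in their own pockets, measured within about 5 mm of centre, and I never gripped or approached the two blanks, though my last check of the bridge blank was blocked by the arm.

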